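# Vent the soup carrier, seat its double lid and lift off the outer lid

### The job

First unscrew the winged vent cap on the insulated soup carrier counter-clockwise to its stop. Then carry the nested lid set from the cutting board by the inner lid's centre knob, lower it gently into the carrier's round mouth until the inner lid is fully home, and let go of the knob. Finally take the outer lid by its collar and lift it straight off alone, leaving the inner lid seated and the other things where they are, and finish still holding the outer lid level and motionless, 10 cm or more above where it sat.

Things in the scene. Friction and masses are not known exactly. Their poses are not given: they have to be found in the camera images.
- mouth (a point): centre of the round mouth, in the plane of the deck of the soup carrier: a fixed grey plastic box 170 (own x) x 260 (own y) x 120 mm tall, flat deck on top. The mouth is a socket 92 mm across and 30 mm deep, centred 55 mm from the box centre towards its own -y; axes are the box's, z up
- vent (a joint): turn of the black winged screw cap on the carrier's deck, 140 mm from the mouth centre along the carrier's own +y: 0 is screwed shut, grows counter-clockwise seen from above to its stop at 1.6 rad (open). Captive: it only turns, does not rise, stays where left, friction 0.06 Nm
- vent_wing (a point): grip point on the cap's axis, 33 mm above the deck. The cap is a disc 38 mm across, 12 mm high, carrying an upright wing 38 mm long (along this point's x axis), 11 mm thick (along its y axis), whose top is 38 mm above the deck; turns with the cap
- inner_knob (a point): grip point on the inner lid's round upright knob, on its axis. The knob, 24 mm across, rises through the outer lid's hole and stands 28 mm clear of the outer lid's collar; this point is 22 mm above the collar's top, 6 mm below the knob's top and 64 mm above the flange's underside. Lifting by the knob lifts both lids
- inner_seat (a point): centre of the underside of the inner lid's flange: level with the deck at point mouth when the lid is fully home; z along the knob
- outer_collar (a point): grip point on the axis of the outer lid's round upright collar, 48 mm across and 30 mm high, on the disc. It is 8 mm below the collar's top and 28 mm above the disc's underside; while nested, 34 mm above the inner flange's underside, and the knob's top is 36 mm above it. Lifting by the collar lifts only the outer lid, past the knob
- carrier: the fixed soup carrier, origin at the centre of its underside; the winged vent cap belongs to it
- inner_lid: steel inner lid, 0.22 to 0.44 kg, origin at the centre of its plug's underside: plug 84 mm across, 16 mm deep, foot tapered to 76 mm; above it a flange 112 mm across, 6 mm thick, then the knob, top 86 mm above the origin. At the start the nested set stands on its plug on the board
- outer_lid: steel outer lid, 0.15 to 0.25 kg, origin at the centre of its disc's underside: disc 100 mm across, 6 mm thick, resting loose on the inner lid's flange, with the collar on top and a 30 mm hole right through for the inner lid's knob
- board: fixed white cutting board 300 (own x) x 170 x 12 mm; the lid set starts near its middle
- shaker: steel shaker 42 mm across, 70 mm high, standing on the board behind the lid set; leave alone
- pepper: glass pepper jar 44 mm across, 75 mm high, on the board's near corner; leave alone
- ramekin: white ramekin 80 mm across, 45 mm high, at the left; leave alone
- mug: white mug 80 mm across, 90 mm high, at the far side; leave alone
- spoon: steel serving spoon 240 mm long lying at the right; leave alone
- pan: small open steel pan 100 x 160 x 60 mm at the far side; leave alone
- sauce: white sauce bottle 60 mm across, 160 mm high, at the far side; leave alone

How it is judged:
By the outcome, as a careful person would: the job done as asked, in the order asked, and still so for the second after the job is handed in, while the arm keeps its last pose, push and grip.
It also fails if it takes over 64 s, if anything falls off the work surface, if the arm or the gripper's body presses on something with over 40 N, if the wrist force passes 120 N, or if a joint passes its speed limit or range.

### The arm

A 6-joint arm with a two-finger parallel gripper is mounted at the origin on the work surface. World frame = base frame: x ahead of the robot, y to its left, z up, the work surface at z = 0. Lengths are in mm, angles in rad, forces in N, time in s.
With the tool pointing down it reaches from about 400 to 925 mm from the base axis. Payload 12.5 kg.
Tool frame: the origin (TCP) lies midway between the tips of the shut fingers; the grasp point (between the pads) lies 19 mm behind it; z points along the fingers, y is the line along which they close (so a half turn about z gives the same grasp; the last joint's range is limited). The gripper opens to 95 mm and grips with 3 to 60 N. Pads are 20 mm wide; open, the fingers measure 119 mm over their backs; the gripper's body (75 mm by 180 mm) begins 59 mm behind the grasp point.
Start: joints at [1.174, 0.491, 1.559, -0, 1.092, -0.106], TCP at [179.182, 598.783, 214.661] pointing down, gripper open.
Joint ranges: [-3.1, 3.1], [-0.84, 2.19], [0.05, 2.79], [-1.13, 4.28], [0.06, 2.93], [-2.69, 2.69]. Speed limits (rad/s): [2.22, 2.22, 2.79, 3.14, 3.14, 3.14].

### API

Orientations are given as [roll, pitch, yaw] about the fixed x, y, z axes, in that order (R = Rz(yaw) Ry(pitch) Rx(roll)).
In Python, from cell import env gives the robot as it stands.
- The arm moves only by the tool arm_command, never from a script. Its argument "targets" is a list of rows, each a list of 5 numbers: the shift along the tool's x, y, z in mm, then the turn about the tool's z in degrees, then the opening, from 0 (shut) to 1 (fully open). In form: [[tx, ty, tz, roll, fingers], ...]. A call has 1 to 5 rows; each row is the pose to reach, as a shift and turn from the pose commanded when the call began, along the tool's axes at that moment; what a row does not reach only later rows make up. A row lasts 1/10 s, in which the tool goes at most 50 mm and 8.59 degrees, less where a joint would pass 70% of its speed; a pose out of reach is approached as far as the arm can. A call with a gripper value outside its range is refused whole. The fingers move at their own pace and stop on an object; the grip force is fixed at half the most. Time passes only in rows, so rows that repeat a pose let the fingers close. It gives the time, the measured TCP pose, the force, the opening and the grip force at its end, in the units of the state.
- env.state(): the state, without advancing time (a new reading comes with each control period).
- env.read_camera(name): name is "side" or "top"; returns a dict with "frame" (480x640x3 uint8, red, green, blue), "vertical_fov" (degrees; the focal length in pixels is half the picture's height over the tangent of half this angle, whatever the lens; pixels are square), "cx", "cy" (the principal point, pixels), "world_from_camera" (4x4, takes a point from camera to world coordinates). Camera axes: x right, y down, z forward; pixel columns grow to the right and rows downward; lengths in mm; the calibration is good to about 2 mm. A picture is of the moment at which its call begins. There is no depth.
- env.job_done(): hands the job in; it is judged then, once.
The state is a dict: "t": time; "joints": joint angles; "qvel": joint speeds; "tau": joint torques, N m; "eef_pos": TCP position; "tcp_rot": TCP orientation; "ft_force": force on the tool from outside, world axes, zero at the start; "moment": the same for the moment, N m; "opening": opening from 0.0 (shut) to 1.0 (fully open); "grip_force": force on a finger pad.
Only numpy, scipy, OpenCV 4.12 (cv2) and the standard library are available. Lean on these libraries where they do the work, as an engineer would, in place of code of your own. Each camera call takes 0.05 s, during which the arm holds its last target. There are 200 camera calls.

## Working session

There is one attempt and no reset: what is moved stays moved. The work goes in short steps, Python scripts to look and compute and a tool call to move; the robot and the scene stay as the last step left them, time stands still between calls to the robot, and variables do not carry over. Pictures are saved under pics/ and viewed, at most 10 in all, crops included, and the job is handed in when it is done.

Besides the shell and the picture viewer there is one more tool, called after ">>>" as a command line: name --pt "numbers of a row" for each row, then --argument value for the rest. arm_command: Moves the arm, as the interface text tells. Its arguments: {"type":"object","properties":{"targets":{"type":"array","items":{"type":"array","items":{"type":"number"}}}},"required":["targets"]}

```bash
mkdir -p pics; ls; cat > h.py <<'E'
import numpy as np, cv2
from cell import env
def cam(n,save=None):
    c=env.read_camera(n)
    if save: cv2.imwrite('pics/'+save,c['frame'][:,:,::-1])
    return c
def ray(c,u,v):
    f=240/np.tan(np.radians(c['vertical_fov'])/2); T=np.array(c['world_from_camera'])
    d=T[:3,:3]@np.array([(u-c['cx'])/f,(v-c['cy'])/f,1]); return T[:3,3],d/np.linalg.norm(d)
def onz(c,u,v,z):
    o,d=ray(c,u,v); return o+d*(z-o[2])/d[2]
def proj(c,p):
    f=240/np.tan(np.radians(c['vertical_fov'])/2); T=np.array(c['world_from_camera'])
    q=T[:3,:3].T@(np.array(p)-T[:3,3]); return c['cx']+f*q[0]/q[2], c['cy']+f*q[1]/q[2]
E
python3 - <<'E'
from h import *
for n in('top','side'):
    c=cam(n,n+'1.png'); print(n,c['vertical_fov'],c['cx'],c['cy'],np.round(c['world_from_camera'],3))
print(env.state())
E
```

```text
pics
top 43.20249852207297 317.8204724003389 247.045625753602 [[ 2.200000e-02 -9.940000e-01  1.030000e-01  4.232040e+02]
 [-1.000000e+00 -2.000000e-02  1.300000e-02 -2.592000e+01]
 [-1.100000e-02 -1.030000e-01 -9.950000e-01  1.772623e+03]
 [ 0.000000e+00  0.000000e+00  0.000000e+00  1.000000e+00]]
side 57.79604999747767 324.11831427466154 234.17290797668315 [[ 8.64000e-01 -2.56000e-01  4.34000e-01  1.35583e+02]
 [-5.04000e-01 -4.20000e-01  7.55000e-01 -8.16894e+02]
 [-1.10000e-02 -8.70000e-01 -4.92000e-01  6.25122e+02]
 [ 0.00000e+00  0.00000e+00  0.00000e+00  1.00000e+00]]
{'t': 0.1, 'joints': array([ 1.17444410e+00,  4.91497680e-01,  1.55936382e+00, -1.41187935e-05,
        1.09169725e+00, -1.05614034e-01]), 'qvel': array([ 0.00019079, -0.00228319, -0.00217596, -0.00040416,  0.00049115,
       -0.00105767]), 'tau': array([ 2.30009202e-03, -6.13620758e+01, -2.58605003e+01,  6.93437504e-02,
        4.70307050e-02, -9.76950514e-05]), 'eef_pos': array([179.07363242, 598.58581278, 214.12967862]), 'tcp_rot': array([-3.14063062e+00, -8.93905546e-05,  2.85086093e+00]), 'ft_force': array([-0.6747951 , -0.81979414, -0.05766542]), 'moment': array([ 0.06270631, -0.00714337,  0.07612252]), 'grip_force': 0.0, 'opening': 1.0000545597564465}
```

View pics/top1.png

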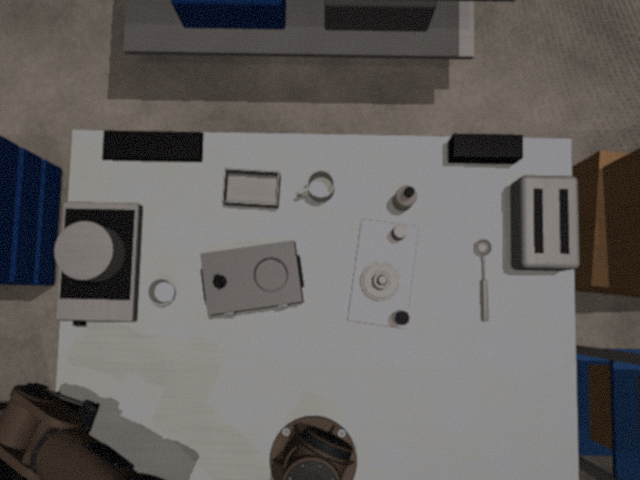

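View pics/side1.png

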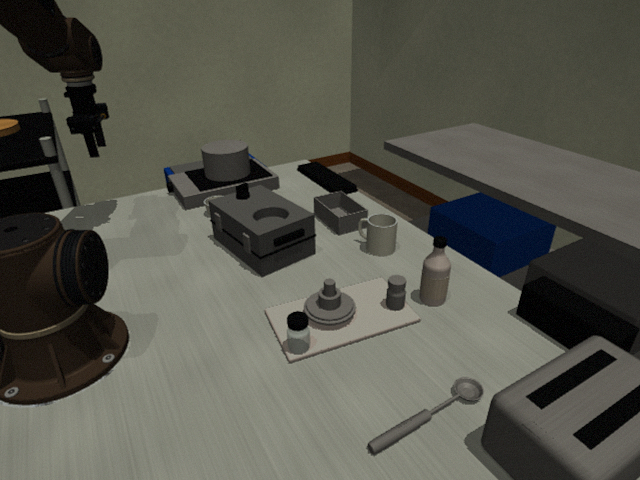

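Top view: carrier near (252,279) with the vent at (220,282) and the mouth at (271,274), and the lid knob at (381,281). Side view: vent (243,191), mouth (270,214), knob (329,288). Next I'll enlarge these.

```bash
python3 - <<'E'
from h import *
def crop(n,x,y,w,h,k):
    im=cv2.imread('pics/'+n); return cv2.convertScaleAbs(cv2.resize(im[y:y+h,x:x+w],None,fx=k,fy=k,interpolation=cv2.INTER_CUBIC),alpha=1.8)
a=crop('top1.png',195,232,115,90,3.478); b=crop('top1.png',345,240,80,63,5)
c=crop('side1.png',205,175,115,100,3.478); d=crop('side1.png',290,265,80,70,5)
M=np.zeros((600,800,3),np.uint8)
for i,(p,x,y) in enumerate([(a,0,0),(b,400,0),(c,0,300),(d,400,300)]):
    p=p[:300,:400]; M[y:y+p.shape[0],x:x+p.shape[1]]=p
cv2.imwrite('pics/m1.png',M)
t=env.read_camera('top'); s=env.read_camera('side')
def tri(a,b):
    o1,d1=ray(t,*a);o2,d2=ray(s,*b)
    A=np.stack([d1,-d2],1); k=np.linalg.lstsq(A,o2-o1,rcond=None)[0]
    p,q=o1+k[0]*d1,o2+k[1]*d2; return np.round((p+q)/2,1),round(np.linalg.norm(p-q),1)
print(tri((220,282),(243,191)),tri((271,274),(270,214)),tri((381,281),(329,284)))
print(onz(t,220,282,158),onz(t,271,274,120),onz(t,381,281,98))
E
```

```text
(array([493.8, 257.5, 138.3]), np.float64(3.2)) (array([516.8, 123.1, 119.1]), np.float64(2.3)) (array([ 508.6, -181.5,   89.2]), np.float64(4.6))
[491.43139308 254.65031584 158.        ] [517.79547007 122.57184466 120.        ] [ 506.08211916 -179.67814608   98.        ]
```

View pics/m1.png

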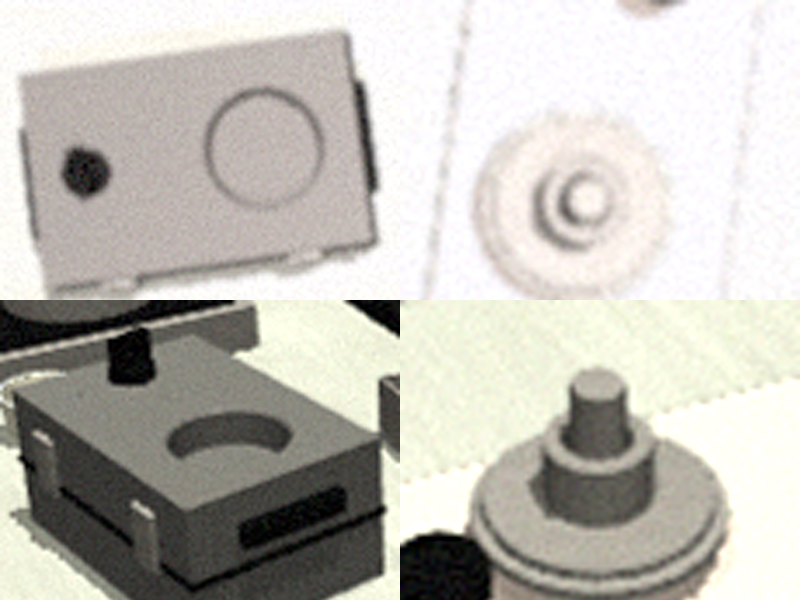

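The montage shows the mouth ring at top px (271.0,274.3), the vent at (219.4,281.2) and the knob top at (382.4,279.8) in the top view and (329.6,281.4) in the side view. The wing's heading isn't clear yet, so I'll average and brighten frames for that.

```bash
python3 - <<'E'
from h import *
t=[env.read_camera('top') for _ in range(8)]; s=[env.read_camera('side') for _ in range(8)]
A=np.mean([c['frame'] for c in t],0); B=np.mean([c['frame'] for c in s],0)
np.save('A.npy',A);np.save('B.npy',B)
def z(I,x,y,w,h,k):
    p=I[y:y+h,x:x+w]; p=255*np.clip((p-p.min())/45,0,1); return cv2.resize(p.astype(np.uint8)[:,:,::-1],(400,600),interpolation=cv2.INTER_CUBIC)
cv2.imwrite('pics/v1.png',np.hstack([z(A,210,267,20,30,20),z(B,233,178,20,30,20)]))
t=t[0];s=s[0]
def tri(a,b):
    o1,d1=ray(t,*a);o2,d2=ray(s,*b)
    k=np.linalg.lstsq(np.stack([d1,-d2],1),o2-o1,rcond=None)[0]
    p,q=o1+k[0]*d1,o2+k[1]*d2; return np.round((p+q)/2,1),round(np.linalg.norm(p-q),1)
def blob(I,x,y,w,h,th,):
    g=I[y:y+h,x:x+w].mean(2); m=g<th; yy,xx=np.nonzero(m); return x+xx.mean(),y+yy.mean(),m.sum()
v=blob(A,208,270,24,24,60); print('vent',v,onz(t,v[0],v[1],132))
print('mouth',onz(t,270.7,273.9,120),'knob',tri((382.0,279.4),(329.2,281.0)),onz(t,382,279.4,98))
# disc outline of the lid in top (flange 112 dia at z=12+16..34)
E
```

```text
vent (np.float64(219.12666666666667), np.float64(281.14666666666665), np.int64(150)) [494.79041994 261.62785882 132.        ]
mouth [518.05155391 123.39985191 120.        ] knob (array([ 510.8, -182.6,   96.9]), np.float64(0.5)) [ 510.55287906 -182.38608054   98.        ]
```

View pics/v1.png

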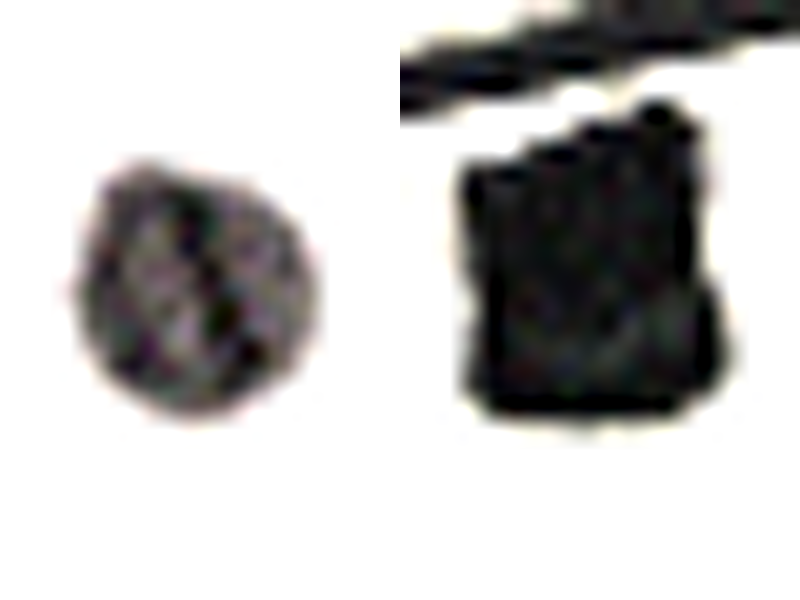

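The wing in the top view is a band from about (145,175) to (235,380) in the zoom, so its heading is roughly 24° in world. The side zoom shows its top edge from (470,165) to (680,105). I'll check the heading with that and plan the first move.

```bash
cat >> h.py <<'E'
from scipy.spatial.transform import Rotation as Ro
def go(p,yaw):
    s=env.state(); R=Ro.from_euler('xyz',s['tcp_rot']).as_matrix()
    d=R.T@(np.array(p)-s['eef_pos']); y=np.degrees(s['tcp_rot'][2])
    print('tool shift',np.round(d,1),'turn',round((y-yaw+180)%360-180,1),'yaw',round(y,1),'t',s['t'],'pos',np.round(s['eef_pos'],1),'F',np.round(s['ft_force'],1),'open',round(s['opening']*95,1),'grip',round(s['grip_force'],1))
E
python3 - <<'E'
from h import *
s=env.read_camera('side');t=env.read_camera('top')
a=onz(s,236.2,185.9,158);b=onz(s,246.7,182.9,158);print(a,b,np.degrees(np.arctan2(*(b-a)[1::-1])),np.linalg.norm(b-a))
a=onz(t,218.7,276.5,145);b=onz(t,222.2,284.3,145);print(np.degrees(np.arctan2(*(a-b)[1::-1])))
go([494.8,261.6,190],24)
E
```

```text
[477.35502589 256.01685118 158.        ] [509.69904381 260.75848594 158.        ] 8.340155272905298 32.68973226382992
26.230377149273576
tool shift [-399.  -232.5   24.6] turn 139.3 yaw 163.3 t 1.1 pos [179.2 598.8 214.7] F [-0.5  0.1  1. ] open 94.7 grip 0.0
```

>>> arm_command --pt "-27 -15 0 8 1" --pt "-55 -32 0 16 1" --pt "-85 -49 0 24 1" --pt "-115 -67 0 32 1" --pt "-145 -84 0 40 1"

```text
t: 1.6
eef_pos: [294.7, 475.6, 214.8]
tcp_rot: [3.141, -0.0, 2.147]
ft_force: [1.1, 0.9, 0.8]
opening: 1.0
grip_force: 0.0
```

```bash
python3 -c "
from h import *
go([494.8,261.6,190],21)"
```

```text
tool shift [-288.5   51.1   24.8] turn 102.0 yaw 123.0 t 1.6 pos [294.7 475.6 214.8] F [1.1 0.9 0.8] open 95.0 grip 0.0
```

>>> arm_command --pt "-32 6 0 8 1" --pt "-64 12 0 16 1" --pt "-96 18 0 24 1" --pt "-128 24 0 32 1" --pt "-160 30 0 40 1"

```text
t: 2.1
eef_pos: [407.9, 358.5, 214.8]
tcp_rot: [3.141, -0.0, 1.449]
ft_force: [-0.8, -0.7, 0.7]
opening: 0.998
grip_force: 0.0
```

```bash
python3 -c "
from h import *
go([494.8,261.6,190],21)"
```

```text
tool shift [-85.6  98.1  24.8] turn 62.0 yaw 83.0 t 2.1 pos [407.9 358.5 214.8] F [-0.8 -0.7  0.7] open 94.8 grip 0.0
```

>>> arm_command --pt "-20 23 0 8 1" --pt "-42 48 0 16 1" --pt "-64 73 0 24 1" --pt "-80 92 10 32 1" --pt "-85 98 20 40 1"

```text
t: 2.6
eef_pos: [496.1, 262.1, 194.6]
tcp_rot: [3.141, -0.001, 0.749]
ft_force: [0.2, 0.7, 0.5]
opening: 0.997
grip_force: 0.0
```

>>> arm_command --pt "0 0 0 8 1" --pt "0 0 0 16 1" --pt "0 0 0 22 1"

```text
t: 2.9
eef_pos: [494.6, 263.6, 194.6]
tcp_rot: [-3.142, -0.0, 0.367]
ft_force: [0.8, -0.7, -0.8]
opening: 0.999
grip_force: 0.0
```

```bash
python3 - <<'E'
from h import *
go([494.8,261.6,136],21)
a=cam('top')['frame'];b=cam('side')['frame']
f=lambda I,x,y:cv2.convertScaleAbs(cv2.resize(I[y:y+75,x:x+100,::-1],(400,300),interpolation=cv2.INTER_CUBIC),alpha=2.5)
g=lambda I,x,y:cv2.convertScaleAbs(cv2.resize(I[y:y+38,x:x+50,::-1],(400,300),interpolation=cv2.INTER_CUBIC),alpha=4)
cv2.imwrite('pics/g1.png',np.hstack([f(a,170,240),g(b,220,165)]))
E
```

```text
tool shift [-0.6  1.9 58.6] turn -0.0 yaw 21.0 t 2.9 pos [494.6 263.6 194.6] F [ 0.8 -0.7 -0.8] open 94.9 grip 0.0
```

View pics/g1.png

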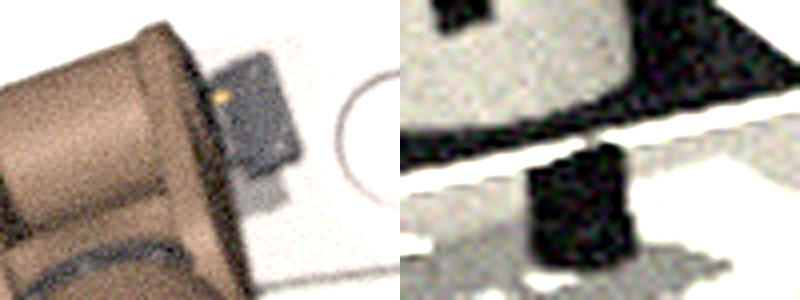

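The side crop shows the two open fingers at crop (460,10) and (690,50), centred over the wing at (578,200). The top crop shows the gripper at the planned yaw. Next is the descent and grip.

>>> arm_command --pt "-0.5 2 15 0 1" --pt "-0.5 2 30 0 1" --pt "-0.5 2 45 0 1" --pt "-0.5 2 55 0 1" --pt "-0.5 2 58 0 0.6"

```text
t: 3.5
eef_pos: [494.4, 261.6, 135.8]
tcp_rot: [-3.142, 0.001, 0.374]
ft_force: [0.1, -0.2, -0.2]
opening: 0.955
grip_force: 0.0
```

>>> arm_command --pt "0 0 0 0 0" --pt "0 0 0 0 0" --pt "0 0 0 0 0" --pt "0 0 0 0 0" --pt "0 0 0 0 0"

```text
t: 4.0
eef_pos: [494.8, 261.8, 136.9]
tcp_rot: [-3.142, -0.001, 0.373]
ft_force: [-0.6, -0.8, 0.5]
opening: 0.55
grip_force: 0.0
```

>>> arm_command --pt "0 0 0 0 0" --pt "0 0 0 0 0" --pt "0 0 0 0 0"

```text
t: 4.3
eef_pos: [494.7, 261.7, 136.7]
tcp_rot: [-3.142, -0.0, 0.372]
ft_force: [-0.3, 0.1, 0.7]
opening: 0.301
grip_force: 0.0
```

>>> arm_command --pt "0 0 0 0 0" --pt "0 0 0 0 0" --pt "0 0 0 0 0" --pt "0 0 0 0 0" --pt "0 0 0 0 0"

```text
t: 4.8
eef_pos: [494.3, 263.0, 136.7]
tcp_rot: [-3.139, -0.0, 0.372]
ft_force: [-4.0, 10.4, -0.1]
opening: 0.113
grip_force: 30.0
```

>>> arm_command --pt "0 -1.3 0 -3 0" --pt "0 -1.3 0 -10 0" --pt "0 -1.3 0 -18 0" --pt "0 -1.3 0 -26 0" --pt "0 -1.3 0 -34 0"

```text
t: 5.3
eef_pos: [494.3, 263.1, 136.7]
tcp_rot: [3.142, -0.0, 0.971]
ft_force: [-0.9, 0.3, -0.3]
opening: 0.116
grip_force: 30.0
```

>>> arm_command --pt "0 0 0 -8 0" --pt "0 0 0 -16 0" --pt "0 0 0 -24 0" --pt "0 0 0 -32 0" --pt "0 0 0 -40 0"

```text
t: 5.8
eef_pos: [494.6, 263.1, 136.7]
tcp_rot: [3.141, -0.0, 1.67]
ft_force: [2.3, 0.8, -0.5]
opening: 0.111
grip_force: 30.0
```

```bash
python3 -c "
from h import *
go([494.2,263,136],112);print(env.state()['moment'])"
```

```text
tool shift [-0.  -0.4  0.7] turn -16.3 yaw 95.7 t 5.8 pos [494.6 263.1 136.7] F [ 2.3  0.8 -0.5] open 10.6 grip 30.0
[ 0.04572962 -0.23225062 -0.09586443]
```

Turned about 74°; now I'll creep to the stop while watching the moment.

>>> arm_command --pt "0 0 0 -6 0" --pt "0 0 0 -12 0" --pt "0 0 0 -16 0" --pt "0 0 0 -17 0" --pt "0 0 0 -17 0"

```text
t: 6.3
eef_pos: [494.5, 263.0, 136.7]
tcp_rot: [3.141, -0.0, 1.958]
ft_force: [1.3, 1.0, -0.4]
opening: 0.142
grip_force: 35.0
```

```bash
python3 -c "
from h import *
go([494.2,263,136],112);print(env.state()['moment'])"
```

```text
tool shift [ 0.1 -0.3  0.7] turn 0.2 yaw 112.2 t 6.3 pos [494.5 263.  136.7] F [ 1.3  1.  -0.4] open 13.5 grip 35.0
[ 0.08244268 -0.3347909  -0.95372009]
```

>>> arm_command --pt "0 0 0 -2 0" --pt "0 0 0 -4 0" --pt "0 0 0 -4 0"

```text
t: 6.6
eef_pos: [494.5, 263.1, 136.6]
tcp_rot: [3.141, -0.0, 2.029]
ft_force: [2.8, 1.9, -1.6]
opening: 0.156
grip_force: 33.0
```

```bash
python3 -c "
from h import *
go([494.2,263,136],112);print(env.state()['moment'])"
```

```text
tool shift [ 0.  -0.3  0.6] turn 4.2 yaw 116.2 t 6.6 pos [494.5 263.1 136.6] F [ 2.8  1.9 -1.6] open 14.8 grip 33.0
[ 0.34134354 -0.38445599 -0.84038039]
```

>>> arm_command --pt "0 0 0 0 0.6" --pt "0 0 0 0 0.6" --pt "0 0 0 0 0.6" --pt "0 0 0 0 0.6" --pt "0 0 0 0 0.6"

```text
t: 7.1
eef_pos: [494.2, 262.9, 136.6]
tcp_rot: [-3.141, -0.0, 2.031]
ft_force: [-0.2, -0.4, 0.4]
opening: 0.524
grip_force: 0.0
```

>>> arm_command --pt "0 0 -10 0 0.6" --pt "0 0 -30 0 0.6" --pt "0 0 -55 0 0.6" --pt "0 0 -75 0 0.6" --pt "0 0 -80 0 0.6"

```text
t: 7.6
eef_pos: [494.9, 263.2, 219.3]
tcp_rot: [3.138, 0.0, 2.031]
ft_force: [0.1, 0.4, -0.4]
opening: 0.604
grip_force: 0.0
```

```bash
python3 -c "
from h import *
go([510.7,-182.5,200],30);print(env.state()['joints'])"
```

```text
tool shift [-406.4 -183.7   18.7] turn 86.3 yaw 116.3 t 7.6 pos [494.9 263.2 219.3] F [ 0.1  0.4 -0.4] open 57.3 grip 0.0
[ 3.70915614e-01  3.93035161e-01  1.71564579e+00  6.58790215e-05
  1.02902671e+00 -8.88317933e-02]
```

>>> arm_command --pt "-20 -9 0 0 0.6" --pt "-50 -23 0 0 0.6" --pt "-85 -38 0 0 0.6" --pt "-120 -54 0 0 0.6" --pt "-155 -70 0 0 0.6"

```text
t: 8.1
eef_pos: [499.9, 91.6, 216.3]
tcp_rot: [-3.141, -0.0, 2.031]
ft_force: [0.7, -0.3, -0.1]
opening: 0.601
grip_force: 0.0
```

>>> arm_command --pt "-35 -16 0 0 0.6" --pt "-70 -32 0 0 0.6" --pt "-105 -47 0 0 0.6" --pt "-140 -63 0 0 0.6" --pt "-170 -77 0 0 0.6"

```text
t: 8.6
eef_pos: [506.4, -95.4, 216.3]
tcp_rot: [-3.141, -0.0, 2.03]
ft_force: [1.2, -0.6, -0.5]
opening: 0.599
grip_force: 0.0
```

>>> arm_command --pt "-25 -12 10 0 0.6" --pt "-50 -23 30 0 0.6" --pt "-70 -32 45 0 0.6" --pt "-80 -36 60 0 0.6" --pt "-81 -37 69 0 0.6"

```text
t: 9.1
eef_pos: [509.0, -183.5, 146.1]
tcp_rot: [-3.141, -0.001, 2.029]
ft_force: [0.5, 0.3, 0.2]
opening: 0.601
grip_force: 0.0
```

```bash
python3 - <<'E'
from h import *
go([510.7,-182.5,73],116.3)
a=cam('top')['frame'];b=cam('side')['frame']
A=np.load('A.npy')
z=lambda p,al:cv2.convertScaleAbs(cv2.resize(p[:,:,::-1],(400,300),interpolation=cv2.INTER_CUBIC),alpha=al)
cv2.imwrite('pics/k1.png',np.vstack([np.hstack([z(a[265:295,200:240],4),z(b[172:208,223:271],4)]),np.hstack([z(a[240:315,340:440],1.8),z(b[235:325,270:390],2)])]))
E
```

```text
tool shift [ 0.   2.1 73.1] turn -0.1 yaw 116.2 t 9.1 pos [ 509.  -183.5  146.1] F [0.5 0.3 0.2] open 57.1 grip 0.0
```

View pics/k1.png

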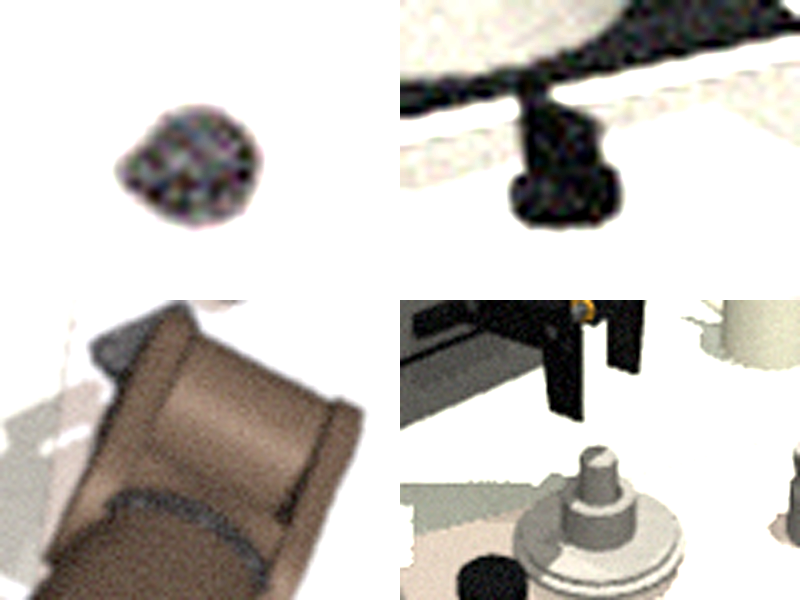

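The vent crops show the wing now pointing left, along world y, about 90° from where it was, so the cap is open. The side crop shows the fingers straddling the knob at (599,455). I'll descend and grip.

>>> arm_command --pt "0 2 20 0 0.6" --pt "0 2 40 0 0.6" --pt "0 2 58 0 0.6" --pt "0 2 68 0 0.6" --pt "0 2 72 0 0.6"

```text
t: 9.7
eef_pos: [511.3, -181.0, 75.3]
tcp_rot: [-3.141, -0.001, 2.031]
ft_force: [-0.3, -0.2, 1.0]
opening: 0.602
grip_force: 0.0
```

>>> arm_command --pt "0 0 0 0 0" --pt "0 0 0 0 0" --pt "0 0 0 0 0" --pt "0 0 0 0 0" --pt "0 0 0 0 0"

```text
t: 10.2
eef_pos: [511.2, -181.8, 75.9]
tcp_rot: [-3.142, 0.0, 2.031]
ft_force: [0.5, -0.5, -4.8]
opening: 0.247
grip_force: 30.0
```

```bash
python3 -c "
from h import *
go([510.7,-182.5,73],116.3)"
```

```text
tool shift [-0.4 -0.8  2.9] turn 0.0 yaw 116.3 t 10.2 pos [ 511.2 -181.8   75.9] F [ 0.5 -0.5 -4.8] open 23.5 grip 30.0
```

>>> arm_command --pt "0 0 -3 0 0" --pt "0 0 -12 0 0" --pt "0 0 -30 0 0" --pt "0 0 -55 0 0" --pt "0 0 -85 0 0"

```text
t: 10.7
eef_pos: [510.8, -181.4, 161.3]
tcp_rot: [-3.141, -0.002, 2.03]
ft_force: [1.0, -0.0, -5.2]
opening: 0.247
grip_force: 30.0
```

>>> arm_command --pt "0 0 -25 0 0" --pt "0 0 -45 0 0" --pt "0 0 -52 0 0" --pt "0 0 -54 0 0"

```text
t: 11.1
eef_pos: [511.3, -181.6, 215.2]
tcp_rot: [3.141, 0.001, 2.031]
ft_force: [-0.9, -0.9, -5.8]
opening: 0.245
grip_force: 30.0
```

```bash
python3 -c "
from h import *
go([518,124.3,212],116.3)"
```

```text
tool shift [271.2 141.8   3.1] turn 0.0 yaw 116.3 t 11.1 pos [ 511.3 -181.6  215.2] F [-0.9 -0.9 -5.8] open 23.3 grip 30.0
```

Lifted, carrying 5.8 N, which fits both lids. I'll carry it over the mouth smoothly and slow down at the end.

>>> arm_command --pt "8 4 0 0 0" --pt "24 13 0 0 0" --pt "46 24 0 0 0" --pt "70 37 0 0 0" --pt "94 49 0 0 0"

```text
t: 11.6
eef_pos: [512.9, -74.1, 213.3]
tcp_rot: [-3.14, -0.002, 2.03]
ft_force: [1.1, 0.1, -5.3]
opening: 0.248
grip_force: 30.0
```

>>> arm_command --pt "24 13 0 0 0" --pt "48 25 0 0 0" --pt "72 38 0 0 0" --pt "96 50 0 0 0" --pt "118 62 0 0 0"

```text
t: 12.1
eef_pos: [515.8, 59.3, 213.4]
tcp_rot: [-3.14, -0.001, 2.031]
ft_force: [0.7, -0.3, -4.7]
opening: 0.243
grip_force: 30.0
```

>>> arm_command --pt "20 10 0 0 0" --pt "36 18 0 0 0" --pt "48 25 0 0 0" --pt "56 29 0 0 0" --pt "59 31 0 0 0"

```text
t: 12.6
eef_pos: [518.1, 124.9, 214.1]
tcp_rot: [-3.141, -0.0, 2.031]
ft_force: [-0.9, -0.4, -4.8]
opening: 0.245
grip_force: 30.0
```

```bash
python3 - <<'E'
from h import *
go([518,124.3,180],116.3)
a=cam('top')['frame'];b=cam('side')['frame']
z=lambda p,al:cv2.convertScaleAbs(cv2.resize(p[:,:,::-1],(400,300),interpolation=cv2.INTER_CUBIC),alpha=al)
cv2.imwrite('pics/c1.png',np.hstack([z(a[225:330,180:320],1.8),z(b[150:255,205:345],2)]))
E
```

```text
tool shift [-0.5 -0.3 34.1] turn 0.1 yaw 116.4 t 12.6 pos [518.1 124.9 214.1] F [-0.9 -0.4 -4.8] open 23.3 grip 30.0
```

View pics/c1.png

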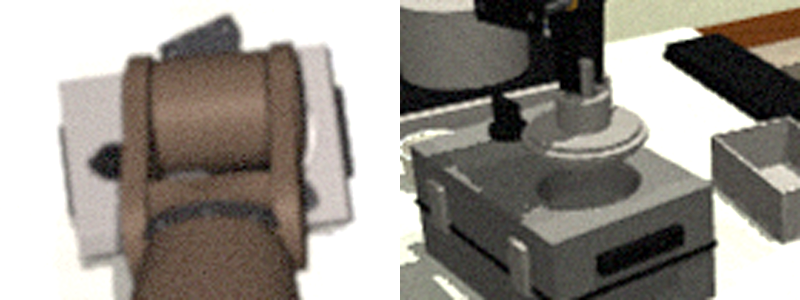

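The side crop shows the lid set level at (587,130), right over the mouth at (590,185). I'll lower it gently.

>>> arm_command --pt "-0.5 0 8 0 0" --pt "-0.5 0 16 0 0" --pt "-0.5 0 23 0 0" --pt "-0.5 0 29 0 0" --pt "-0.5 0 33 0 0"

```text
t: 13.2
eef_pos: [518.4, 123.5, 180.8]
tcp_rot: [-3.141, -0.0, 2.03]
ft_force: [0.4, -0.9, -4.9]
opening: 0.25
grip_force: 30.0
```

>>> arm_command --pt "0 0 2 0 0" --pt "0 0 4 0 0" --pt "0 0 6 0 0" --pt "0 0 8 0 0" --pt "0 0 9 0 0"

```text
t: 13.7
eef_pos: [518.5, 123.8, 172.6]
tcp_rot: [3.141, -0.0, 2.03]
ft_force: [-0.4, -0.3, -5.0]
opening: 0.245
grip_force: 30.0
```

```bash
python3 -c "
from h import *
go([518,124.3,168],116.3)"
```

```text
tool shift [ 0.7 -0.2  4.6] turn 0.0 yaw 116.3 t 13.7 pos [518.5 123.8 172.6] F [-0.4 -0.3 -5. ] open 23.3 grip 30.0
```

>>> arm_command --pt "0 0 1 0 0" --pt "0 0 2 0 0" --pt "0 0 3 0 0" --pt "0 0 3.5 0 0" --pt "0 0 4 0 0"

```text
t: 14.2
eef_pos: [518.6, 123.8, 168.6]
tcp_rot: [3.141, -0.0, 2.031]
ft_force: [0.3, -0.4, -5.1]
opening: 0.249
grip_force: 30.0
```

>>> arm_command --pt "0 0 0.5 0 0" --pt "0 0 1 0 0" --pt "0 0 1 0 0"

```text
t: 14.5
eef_pos: [518.5, 123.7, 167.9]
tcp_rot: [3.141, 0.0, 2.031]
ft_force: [-1.7, -0.1, -1.4]
opening: 0.248
grip_force: 30.0
```

Contact is starting at the predicted height (the load dropped to 1.4 N). I'll press 0.6 mm more, then release.

>>> arm_command --pt "0 0 0.3 0 0" --pt "0 0 0.6 0 0" --pt "0 0 0.6 0 0"

```text
t: 14.8
eef_pos: [518.5, 123.7, 167.7]
tcp_rot: [3.141, 0.0, 2.031]
ft_force: [-5.2, -0.9, 5.9]
opening: 0.246
grip_force: 30.0
```

>>> arm_command --pt "0 0 0 0 0.75" --pt "0 0 0 0 0.75" --pt "0 0 0 0 0.75" --pt "0 0 0 0 0.75" --pt "0 0 0 0 0.75"

```text
t: 15.3
eef_pos: [518.6, 123.8, 167.0]
tcp_rot: [3.141, -0.0, 2.031]
ft_force: [0.0, -0.0, 0.2]
opening: 0.608
grip_force: 0.0
```

>>> arm_command --pt "0 0 0 0 0.75" --pt "0 0 -5 0 0.75" --pt "0 0 -15 0 0.75" --pt "0 0 -25 0 0.75" --pt "0 0 -25 0 0.75"

```text
t: 15.8
eef_pos: [519.2, 123.8, 193.9]
tcp_rot: [3.139, 0.001, 2.03]
ft_force: [-0.2, -0.0, -0.3]
opening: 0.747
grip_force: 0.0
```

```bash
python3 - <<'E'
from h import *
go([518.5,123.8,135.5],116.3)
b=cam('side')
z=lambda p,al:cv2.convertScaleAbs(cv2.resize(p[:,:,::-1],(800,600),interpolation=cv2.INTER_CUBIC),alpha=al)
cv2.imwrite('pics/s1.png',z(b['frame'][165:240,220:320],2))
for p in([518.5,123.8,206],[518.5,123.8,126]):
    q=proj(b,p);print((q[0]-220)*8,(q[1]-165)*8)
E
```

```text
tool shift [ 0.3 -0.8 58.4] turn 0.0 yaw 116.3 t 15.8 pos [519.2 123.8 193.9] F [-0.2 -0.  -0.3] open 71.0 grip 0.0
387.6083311359471 140.02625812533825
405.91107976349485 370.48225802809156
```

View pics/s1.png

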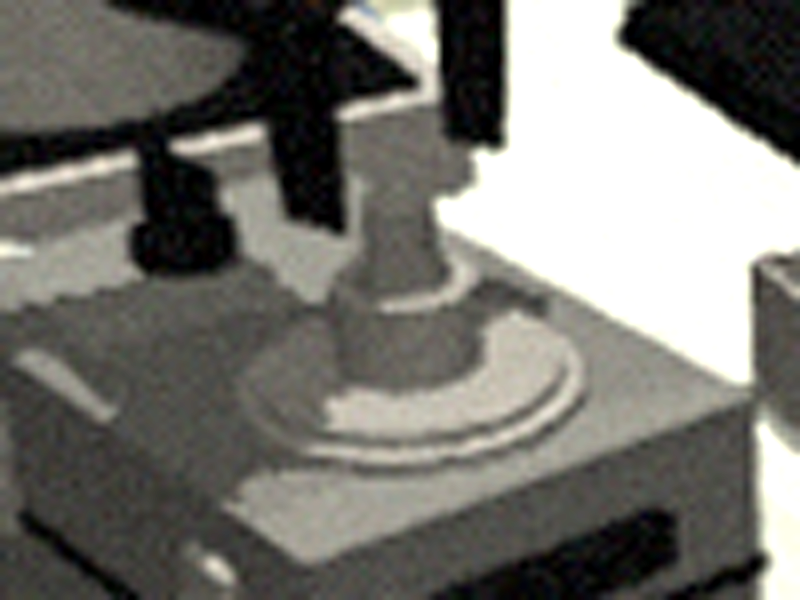

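The side crop shows the flange flush on the deck around the mouth (rim at about (415,450)), the knob standing free at (405,190), and the fingers clear. Now the collar.

>>> arm_command --pt "0.3 -0.5 12 0 0.75" --pt "0.3 -0.5 26 0 0.75" --pt "0.3 -0.5 40 0 0.75" --pt "0.3 -0.5 50 0 0.75" --pt "0.3 -0.5 54 0 0.75"

```text
t: 16.35
eef_pos: [517.3, 123.7, 136.4]
tcp_rot: [-3.139, -0.001, 2.03]
ft_force: [-0.8, 0.2, -0.7]
opening: 0.751
grip_force: 0.0
```

```bash
python3 -c "
from h import *
go([518.5,123.8,136],116.3)"
```

```text
tool shift [-0.4  1.1  0.4] turn 0.0 yaw 116.3 t 16.35 pos [517.3 123.7 136.4] F [-0.8  0.2 -0.7] open 71.3 grip 0.0
```

>>> arm_command --pt "0 0.5 0 0 0.6" --pt "0 0.5 0 0 0.6" --pt "0 0.5 0 0 0.55"

```text
t: 16.65
eef_pos: [518.6, 124.1, 138.5]
tcp_rot: [3.141, 0.0, 2.031]
ft_force: [-0.2, 0.8, -0.1]
opening: 0.578
grip_force: 0.0
```

>>> arm_command --pt "0 0 0 0 0" --pt "0 0 0 0 0" --pt "0 0 0 0 0" --pt "0 0 0 0 0"

```text
t: 17.05
eef_pos: [518.5, 124.0, 138.4]
tcp_rot: [3.141, 0.0, 2.031]
ft_force: [-1.3, 0.6, 6.6]
opening: 0.495
grip_force: 30.0
```

```bash
python3 -c "
from h import *
go([518.5,123.8,136],116.3)"
```

```text
tool shift [-0.2 -0.1  2.4] turn 0.0 yaw 116.3 t 17.05 pos [518.5 124.  138.4] F [-1.3  0.6  6.6] open 47.0 grip 30.0
```

>>> arm_command --pt "0 0 -1 0 0" --pt "0 0 -4 0 0" --pt "0 0 -8 0 0" --pt "0 0 -13 0 0" --pt "0 0 -18 0 0"

```text
t: 17.55
eef_pos: [518.4, 124.0, 156.5]
tcp_rot: [3.142, -0.0, 2.031]
ft_force: [0.2, -0.8, -2.0]
opening: 0.493
grip_force: 30.0
```

```bash
python3 -c "
from h import *
go([518.5,123.8,136],116.3)"
```

```text
tool shift [-0.2 -0.  20.5] turn 0.0 yaw 116.3 t 17.55 pos [518.4 124.  156.5] F [ 0.2 -0.8 -2. ] open 46.9 grip 30.0
```

The load is 2.0 N, which fits the outer lid alone. I'll keep lifting straight up.

>>> arm_command --pt "0 0 -7 0 0" --pt "0 0 -15 0 0" --pt "0 0 -24 0 0" --pt "0 0 -34 0 0" --pt "0 0 -45 0 0"

```text
t: 18.05
eef_pos: [518.4, 124.0, 202.0]
tcp_rot: [3.141, -0.0, 2.03]
ft_force: [-0.3, 0.5, -2.5]
opening: 0.492
grip_force: 30.0
```

>>> arm_command --pt "0 0 -14 0 0" --pt "0 0 -30 0 0" --pt "0 0 -46 0 0" --pt "0 0 -58 0 0" --pt "0 0 -65 0 0"

```text
t: 18.55
eef_pos: [518.5, 124.1, 267.4]
tcp_rot: [3.14, 0.0, 2.031]
ft_force: [1.2, -0.2, -2.2]
opening: 0.491
grip_force: 30.0
```

>>> arm_command --pt "0 0 0 0 0" --pt "0 0 0 0 0" --pt "0 0 0 0 0" --pt "0 0 0 0 0" --pt "0 0 0 0 0"

```text
t: 19.05
eef_pos: [518.3, 124.0, 265.7]
tcp_rot: [-3.141, -0.0, 2.031]
ft_force: [-0.4, 1.0, -2.2]
opening: 0.494
grip_force: 30.0
```

```bash
python3 - <<'E'
from h import *
go([518.5,123.8,136],116.3);print(env.state()['qvel'])
b=cam('side')
cv2.imwrite('pics/e1.png',cv2.convertScaleAbs(cv2.resize(b['frame'][105:330,170:470,::-1],(800,600),interpolation=cv2.INTER_CUBIC),alpha=2))
E
```

```text
tool shift [-3.000e-01  1.000e-01  1.297e+02] turn 0.0 yaw 116.3 t 19.05 pos [518.3 124.  265.7] F [-0.4  1.  -2.2] open 46.9 grip 30.0
[-1.50495764e-03 -3.00917989e-03 -1.48863741e-03  1.45835264e-03
  8.07671372e-04  1.17775309e-05]
```

View pics/e1.png

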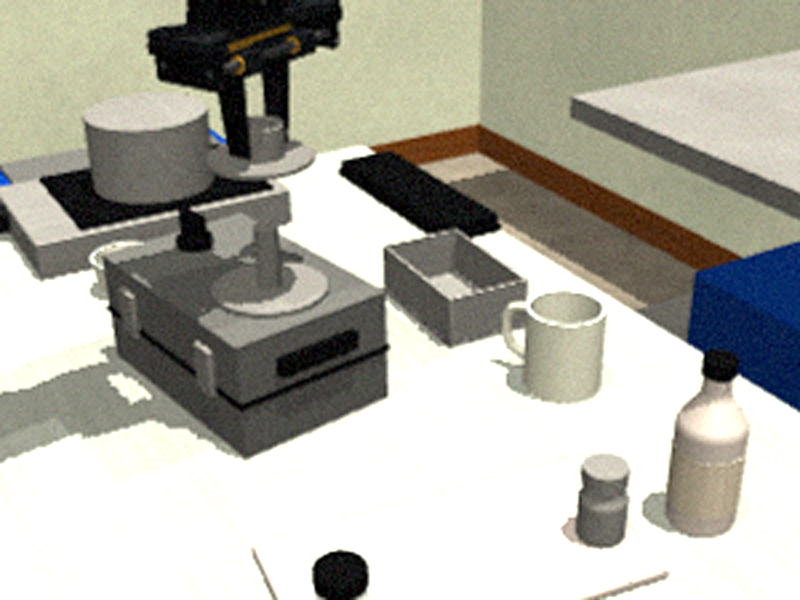

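The outer lid is held level at (262,155), 127 mm up. The inner lid sits flush at (270,290), and everything else is where it was. Handing in.

```bash
python3 -c "
from cell import env
print(env.job_done())"
```

```text
the job is handed in; nothing more can be done
None
```

The job is handed in at about 19 s of robot time: the vent cap is open to its stop, the inner lid is seated in the mouth, and the arm is holding the outer lid level and still about 127 mm above where it sat.

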